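# Put the wooden house away in the wide touch-latch drawer

## Task

Put the small flat wooden house away in the wide drawer unit's drawer. The drawer has no handle: press its front in with a controlled push until you feel the stop and let go, so that the latch pops it open, then draw it further out, set the house down inside, and push the drawer shut until the latch holds it. See that it really stayed shut, do not ram the drawers, leave the narrow unit's drawer shut, and leave the other things on the desk where they are.

Things in the scene. Friction and masses are not known exactly. Their poses are not given: they have to be found in the camera images.
- wide: The wide drawer unit: white carcass 170 deep (x) x 200 wide (y) x 90 high, fixed on the desk; origin at the centre of its underside. Its +x points to its back: the drawer front faces -x. The drawer has a push-push latch: press its front past a release point and let go to open, push fully in and let go to shut. A small pot stands on the rear half of its top.
- wide_front (a point): Centre of the outer face of the wide drawer's front, moving with it, 47 above the desk; axes as the unit's (-x points out). Pale wood, 200 wide x 86 high (top at 90) x 12 thick, no handle. Shut, the face is at x = -111 of the unit. Spring and latch resist a push with up to 10 N (15 with rubbing), then a rubber stop, 8 N/mm. A push of 20 to 25 N at 25 mm/s has met the stop.
- wide_drawer (a joint): How far the wide drawer is out along the unit's -x, m: 0 latched shut, 0.037 popped open, 0.11 fully out, negative while pressed in. The release point differs from run to run (5.5 to 10.5 mm in); the stop comes 1.5 mm after it. A press that is too short leaves it shut. The spring acts only below 0.037; further out it slides with about 1 N and stays where it is left.
- wide_edge (a point): Middle of the wide carcass's top front edge (fixed; x = -85, z = 90 of the unit). Between it and the back of the drawer's front is a gap, open from above: 14 mm when shut, 51 when popped open (room to lower a finger in and draw the drawer out), 109 with the drawer 95 mm out.
- wide_tray (a point): A point on the floor of the wide drawer, moving with it, on its mid-line, 54 mm behind the back of its front panel; axes as the unit's, z up. The tray inside is 156 long (x from -54 to +102 of this point) x 166 wide (y) x 45 deep; floor 21 above the desk, side walls 5 thick, up to 66 above the desk.
- house: The small flat house of pale wood to be put away, lying on its back: a block 45 wide (y) and 30 thick (z) with straight parallel sides, its gable end tapering to a point at +x; 80 long over all (x from -40 to +40). 120 g. Origin at the middle of its underside. Grip it across the 45 mm width at about x = -8.
- house_center (a point): The middle of the flat house, 15 above its underside.
- narrow: The narrow drawer unit: like the wide one, but 140 wide. Fixed. To be left alone.
- narrow_drawer (a joint): How far the narrow unit's drawer is out, in m; 0 when shut. It has the same kind of latch.
- tall_house: Bystander: an upright house block of darker wood, 55 x 45 x 120 high, to stay. Origin at its underside, as with all bystanders.
- pot_a: Bystander: round white candle pot, 60 across, 45 high, on the wide unit's top (rear half).
- pot_b: Bystander: round grey candle pot, 52 across, 40 high, on the narrow unit's top (rear half).
- stone: Bystander: small round white holder, 44 across, 30 high, between the two units.
- diffuser: Bystander: amber glass bottle, 56 across, 130 high, behind the units.
- cube_frame: Bystander: black wire cube, 106 mm, at the left.
- book: Bystander: grey notebook, 110 x 150 x 22, lying at the right.

How it is judged:
By the outcome, as a careful person would: the job done as asked, in the order asked, and still so for the second after the job is handed in, with the robot touching nothing.
It also fails if it takes over 72 s, if anything falls off the work surface, if the arm or the gripper's body presses on something with over 40 N, if the wrist force passes 120 N, or if a joint passes its speed limit or range.

## Robot

A 7-joint arm with a two-finger parallel gripper is mounted at the origin on the work surface. World frame = base frame: x ahead of the robot, y to its left, z up, the work surface at z = 0. Lengths are in m, angles in rad, forces in N, time in s.
With the tool pointing down it reaches from about 0.4 to 0.85 m from the base axis. Payload 10.4 kg.
Tool frame: the origin (TCP) lies on the centre line of the jaws, within the pads' length; the fingertips stand 22 mm ahead of it and the grasp point (between the pads) lies 3 mm ahead of it; z points along the fingers, y is the line along which they close (so a half turn about z gives the same grasp; the last joint's range is limited). The gripper opens to 87 mm and grips with 3 to 60 N. Pads are 19 mm wide; open, the fingers measure 117 mm over their backs; the gripper's body (75 mm by 190 mm) begins 51 mm behind the grasp point.
Start: joints at [-1.222, 0.332, -0.065, 1.46, 0.022, 1.35, -0.088], TCP at [0.227, 0.582, 0.245] pointing down, gripper open.
Joint ranges: [-2.6, 2.6], [-0.5, 2.12], [-1.47, 1.34], [0.16, 2.42], [-1.27, 4.41], [0.06, 2.06], [-2.6, 2.6]. Speed limits (rad/s): [2.22, 2.22, 2.79, 2.79, 3.14, 3.14, 3.14].

## Interface

Orientations are given as a unit quaternion [x, y, z, w].
In Python, from bench import r gives the robot as it stands.
- The arm moves only by the tool jog_arm, called after "Emit:" by a JSON object that holds its "op" and its "data", one argument or row to a line. Schema: {"type":"object","properties":{"rows":{"type":"array","items":{"type":"object","properties":{"d":{"type":"array","items":{"type":"number"},"minItems":3,"maxItems":3},"yaw":{"type":"number"},"jaw":{"type":"number"}},"additionalProperties":false,"required":["jaw"]},"minItems":1,"maxItems":12},"grip_force":{"type":"number"},"only":{"type":"string"},"quiet":{"type":"boolean"},"lines":{"type":"string"}},"required":["rows"],"additionalProperties":false}. rows is a list of rows, 1 to 12 of them, each an object with the fields d (a list: dx, dy, dz in units of 25 mm), yaw (a turn about the tool's z in units of 0.05 rad), jaw (the finger opening in m); a field left out counts as zero (the opening has to be given); each row is the pose to reach, as a shift and turn from the pose commanded when the call began, along the tool's axes at that moment; what a row does not reach only later rows make up. A row lasts 1/10 s, in which the tool goes at most 0.05 m and 0.15 rad, less where a joint would pass 70% of its speed; a pose out of reach is approached as far as the arm can. The fingers move at their own pace and stop on an object; grip_force is the grip in N (left out, the last holds). Time passes only in rows, so rows that do not move let the fingers close. The tool returns the time, the measured TCP pose, the force, the opening and the grip force at its end. only (a regular expression) keeps the lines of the reply that match it, lines (a string "A,B") keeps lines A to B, and quiet returns only ok. Input that does not fit is refused with a message, and nothing moves.
- r.read_state(): the state, without advancing time (a new reading comes with each control period).
- r.camera(name): name is "side" or "top"; returns a dict with "img" (480x640x3 uint8, red, green, blue), "fx", "fy", "cx", "cy" (pixels), "pose" (4x4, takes a point from camera to world coordinates). Camera axes: x right, y down, z forward; pixel columns grow to the right and rows downward; lengths in m; the calibration is good to about 2 mm. A picture is of the moment at which its call begins. There is no depth.
- r.close_job(): hands the job in; it is judged then, once.
The state is a dict: "time": time; "joint_positions": joint angles; "joint_vel": joint speeds; "joint_torque": joint torques, N m; "ee_pos": TCP position; "eef_rot": TCP orientation; "ft_force": force on the tool from outside, world axes, zero at the start; "torque": the same for the moment, N m; "width": finger opening in m; "grip_force": force on a finger pad.
Only numpy, scipy, OpenCV 4.12 (cv2) and the standard library are available. Lean on these libraries where they do the work, as an engineer would, in place of code of your own. Each camera call takes 0.05 s, during which the arm holds its last target. There are 200 camera calls.

## Working session

There is one attempt and no reset: what is moved stays moved. The work goes in short steps, Python scripts to look and compute and a tool call to move; the robot and the scene stay as the last step left them, time stands still between calls to the robot, and variables do not carry over. Pictures are saved under pics/ and viewed, at most 10 in all, crops included, and the job is handed in when it is done.

```bash
ls; mkdir -p pics
```

Run:
```python
from bench import r
import cv2,numpy as np
s=r.read_state();print(s['time'],s['ee_pos'],s['eef_rot'],s['ft_force'],s['width'])
for n in('top','side'):
    c=r.camera(n);cv2.imwrite(f'pics/{n}0.png',c['img'][:,:,::-1]);print(n,c['fx'],c['fy'],c['cx'],c['cy'],np.round(c['pose'],4).tolist())
```

```text
bench.py
pics
0.0 [0.22694065 0.58195249 0.24374621] [ 1.84823064e-01  9.82771547e-01 -7.15035137e-04 -1.02425327e-04] [ 0.27172109 -0.66163929 -0.49093658] 0.08701238736269698
top 560.2015908902283 560.2015908902283 317.3512865812132 240.0284152467539 [[0.0289, -0.9805, 0.1942, 0.397], [-0.9996, -0.0274, 0.0104, -0.0148], [-0.0048, -0.1944, -0.9809, 1.3022], [0.0, 0.0, 0.0, 1.0]]
side 525.4806878583023 525.4806878583023 323.59054442373565 240.54509717687512 [[0.7646, -0.3676, 0.5295, -0.0275], [-0.6445, -0.4318, 0.631, -0.7891], [-0.0033, -0.8237, -0.5671, 0.7748], [0.0, 0.0, 0.0, 1.0]]
```

View pics/top0.png

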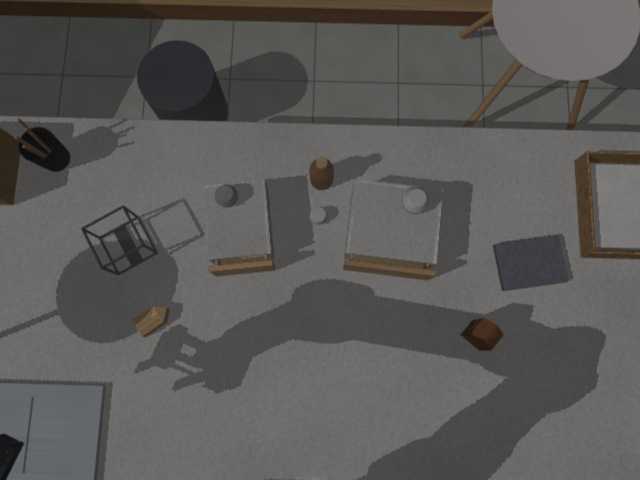

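View pics/side0.png

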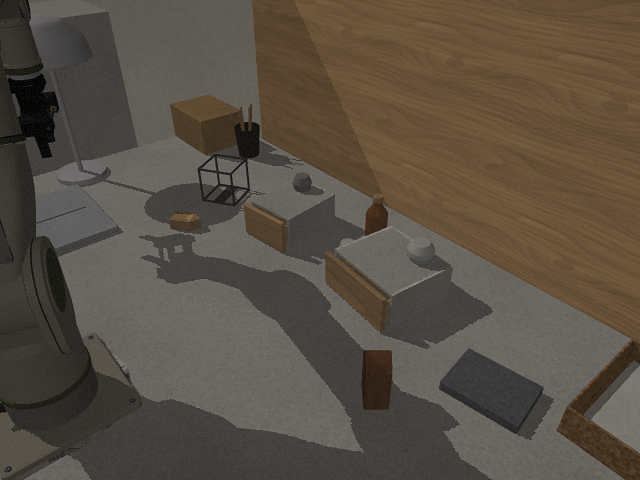

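Top view: the wide unit is at about (395,225) with its front at (389,269), the house at (150,320), and the narrow unit at (240,225). In the side view the house is at (185,221) and the wide front at (357,288). I'll enlarge the parts that matter.

Run:
```python
import cv2,numpy as np
t=cv2.imread('pics/top0.png');s=cv2.imread('pics/side0.png')
a=cv2.resize(t[170:290,330:450],(480,480),interpolation=cv2.INTER_CUBIC)
b=cv2.resize(t[295,0:1].reshape(1,1,3) if 0 else t[300:340,130:170],(320,320),interpolation=cv2.INTER_CUBIC)
o=np.zeros((480,800,3),np.uint8);o[:,:480]=a;o[:320,480:]=b
cv2.imwrite('pics/c1.png',np.clip(o*1.6,0,255).astype(np.uint8))
```

```text
(no output)
```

View pics/c1.png

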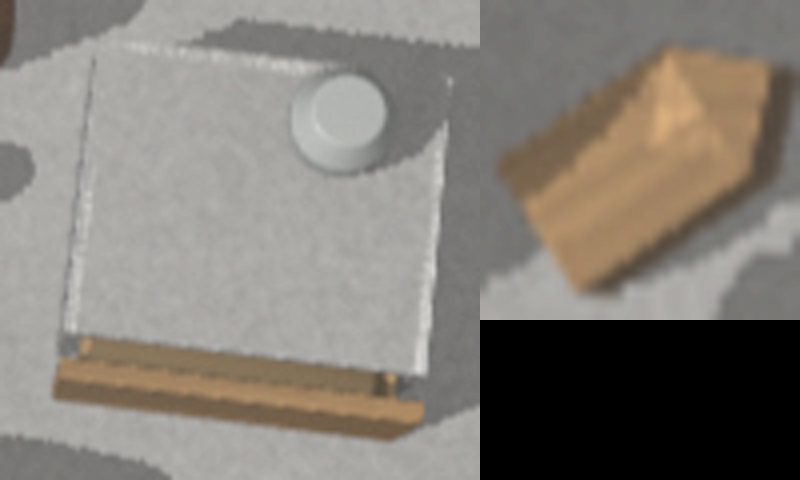

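Crop 1 (×4): the carcass top front edge runs (65,333)–(425,375), i.e. full-image (346.2,253.2)–(436.2,263.8). The front's top outer edge runs about (56,381)–(421,425). The house outline (×8) has its tip near (775,65) and its base corners at (500,165) and (580,290). Next I'll check these against the side view.

Create h.py:
```python
import numpy as np,cv2
from bench import r
K={'top':(560.2016,317.3513,240.0284,np.array([[0.0289,-0.9805,0.1942,0.397],[-0.9996,-0.0274,0.0104,-0.0148],[-0.0048,-0.1944,-0.9809,1.3022]])),
'side':(525.4807,323.5905,240.5451,np.array([[0.7646,-0.3676,0.5295,-0.0275],[-0.6445,-0.4318,0.631,-0.7891],[-0.0033,-0.8237,-0.5671,0.7748]]))}
def at(cam,u,v,z):
    f,cx,cy,P=K[cam];d=P[:,:3]@[(u-cx)/f,(v-cy)/f,1];return P[:,3]+d*(z-P[2,3])/d[2]
def pix(cam,p):
    f,cx,cy,P=K[cam];q=P[:,:3].T@(np.array(p)-P[:,3]);return np.array([cx+f*q[0]/q[2],cy+f*q[1]/q[2]])
def shot(cam,name,box,k):
    x0,x1,y0,y1=box;im=r.camera(cam)['img'][y0:y1,x0:x1,::-1]
    cv2.imwrite(name,np.clip(cv2.resize(im,None,fx=k,fy=k,interpolation=cv2.INTER_CUBIC)*1.6,0,255).astype(np.uint8))
def tool(dx,dy,dz):  # world shift -> tool axes
    from scipy.spatial.transform import Rotation as R
    return R.from_quat(r.read_state()['eef_rot']).inv().apply([dx,dy,dz])
```

Run:
```python
from h import *
C=lambda x,y:(330+x/4-.4,170+y/4-.4)
for n,p,z in[('cFL',(65,333),.09),('cFR',(425,375),.09),('cBL',(97,45),.09),('cBR',(450,75),.09),('fL',(56,381),.09),('fR',(421,425),.09)]:print(n,at('top',*C(*p),z).round(4))
H=lambda x,y:(130+(x-480)/8-.4,300+y/8-.4)
for p in[(775,65),(500,165),(580,290),(755,165),(665,50)]:
    for z in (.03,0):print('h',p,z,at('top',*H(*p),z).round(4))
s=cv2.imread('pics/side0.png')
a=cv2.resize(s[200:240,160:210],(500,400),interpolation=cv2.INTER_CUBIC)
b=cv2.resize(s[220:340,320:400],(300,450),interpolation=cv2.INTER_CUBIC)
o=np.zeros((450,800,3),np.uint8);o[:400,:500]=a;o[:,500:]=b
cv2.imwrite('pics/c2.png',np.clip(o*1.6,0,255).astype(np.uint8))
```

```text
cFL [ 0.6101 -0.0653  0.09  ]
cFR [ 0.5923 -0.2624  0.09  ]
cBL [ 0.7751 -0.0802  0.09  ]
cBR [ 0.763  -0.2784  0.09  ]
fL [ 0.5833 -0.0609  0.09  ]
fR [ 0.5647 -0.2599  0.09  ]
h (775, 65) 0.03 [0.4832 0.3356 0.03  ]
h (775, 65) 0 [0.4852 0.3439 0.    ]
h (500, 165) 0.03 [0.4529 0.4109 0.03  ]
h (500, 165) 0 [0.4542 0.421  0.    ]
h (580, 290) 0.03 [0.4189 0.3852 0.03  ]
h (580, 290) 0 [0.4194 0.3947 0.    ]
h (755, 165) 0.03 [0.455 0.339 0.03 ]
h (755, 165) 0 [0.4564 0.3473 0.    ]
h (665, 50) 0.03 [0.4865 0.3672 0.03  ]
h (665, 50) 0 [0.4886 0.3762 0.    ]
```

View pics/c2.png

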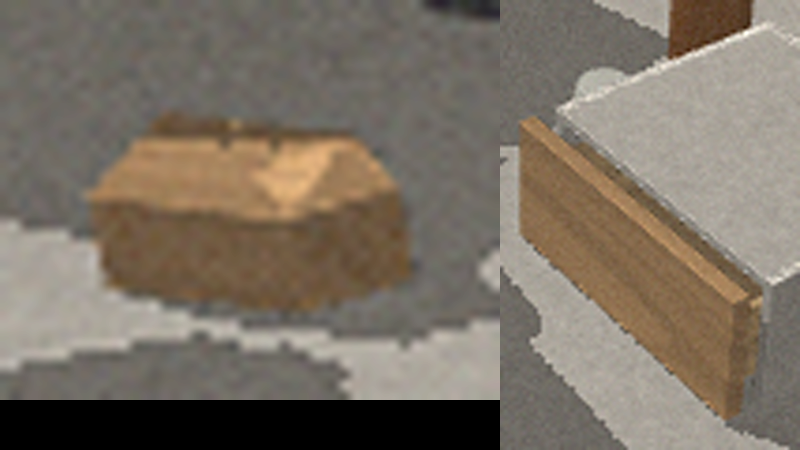

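Crop 2 (side view): the house's top face has its near base corner at (90,190), near shoulder (300,215), tip (400,190) and far base corner (150,118); the dark band is a shadow. The wide front's top outer edge runs (520,120)–(738,302) in the right panel.

Run:
```python
from h import *
H=lambda x,y:(160+x/10-.45,200+y/10-.45)
for p in[(90,190),(300,215),(400,190),(355,130),(150,118)]:print('h',p,at('side',*H(*p),.03).round(4))
F=lambda x,y:(320+(x-500)/3.75-.4,220+y/3.75-.4)
for p in[(520,120),(738,302)]:print('f',at('side',*F(*p),.09).round(4))
print(at('side',*F(768,285),.09).round(4),'cFR')
from scipy.spatial.transform import Rotation as R
M=R.from_quat(r.read_state()['eef_rot']).as_matrix();print(M.round(3))
```

```text
h (90, 190) [0.4198 0.3866 0.03  ]
h (300, 215) [0.4565 0.339  0.03  ]
h (400, 190) [0.4828 0.3329 0.03  ]
h (355, 130) [0.4887 0.3681 0.03  ]
h (150, 118) [0.4492 0.4099 0.03  ]
f [ 0.5862 -0.0623  0.09  ]
f [ 0.5676 -0.2616  0.09  ]
[ 0.5896 -0.2623  0.09  ] cFR
[[-0.932  0.363 -0.   ]
 [ 0.363  0.932 -0.001]
 [-0.    -0.001 -1.   ]]
```
Excellent agreement. House origin ≈ (.4598,.3665). Grip at x=-8: minus 8mm*a → (.455,.373). House width axis: perpendicular (.794,.607).

Both views agree within 3 mm. The house origin is about (0.460,0.367) with its axis at −52.6°, and the wide front face is at about (0.5755,−0.161) with yaw −5.25°. I'll check that the neighbours are clear and start the approach with the fingers closing.

Careful with the scale: shifts go in units of 25 mm and turns go in units of 0.05 rad. That gives: -0.576 m is -23.04, -0.561 m is -22.44, -0.28 rad is -5.6.

Emit:
{"op": "jog_arm", "data": {
  "rows": [
    {"d": [-22.44,-23.04,0],"yaw": -5.6,"jaw": 0},
    {"d": [-22.44,-23.04,0],"yaw": -5.6,"jaw": 0},
    {"d": [-22.44,-23.04,0],"yaw": -5.6,"jaw": 0},
    {"d": [-22.44,-23.04,0],"yaw": -5.6,"jaw": 0},
    {"d": [-22.44,-23.04,0],"yaw": -5.6,"jaw": 0},
    {"d": [-22.44,-23.04,0],"yaw": -5.6,"jaw": 0},
    {"d": [-22.44,-23.04,0],"yaw": -5.6,"jaw": 0},
    {"d": [-22.44,-23.04,0],"yaw": -5.6,"jaw": 0},
    {"d": [-22.44,-23.04,0],"yaw": -5.6,"jaw": 0},
    {"d": [-22.44,-23.04,0],"yaw": -5.6,"jaw": 0},
    {"d": [-22.44,-23.04,0],"yaw": -5.6,"jaw": 0},
    {"d": [-22.44,-23.04,0],"yaw": -5.6,"jaw": 0}
  ],
  "grip_force": 10
}}

```text
time: 1.3
ee_pos: [0.4611, 0.0277, 0.2445]
eef_rot: [0.046, 0.999, 0.0, 0.0]
ft_force: [1.1, 0.4, 1.0]
width: 0.003
grip_force: 0.0
```

Add to h.py:
```python
def go(x,y,z):
    from scipy.spatial.transform import Rotation as R
    s=r.read_state();p=s['ee_pos'];M=R.from_quat(s['eef_rot']).as_matrix()
    print('t',round(s['time'],2),'p',p.round(4),'F',s['ft_force'].round(1),'xang',np.degrees(np.arctan2(M[1,0],M[0,0])).round(2),'shift',(M.T@(np.array([x,y,z])-p)).round(4))
```

Run:
```python
from h import *
go(.5407,-.1578,.245)
for p in[(83,238),(127,207),(155,243),(118,272)]:print('cube',at('top',*p,.106).round(3))
print('tall',at('top',466,333,.12).round(3),at('top',500,333,.12).round(3))
```

```text
t 1.3 p [0.4611 0.0277 0.2445] F [1.1 0.4 1. ] xang 174.75 shift [-0.0962 -0.1774 -0.0005]
cube [0.624 0.509 0.106]
cube [0.696 0.42  0.106]
cube [0.617 0.351 0.106]
cube [0.552 0.426 0.106]
tall [ 0.443 -0.317  0.12 ] [ 0.445 -0.388  0.12 ]
```

Emit:
{"op": "jog_arm", "data": {
  "rows": [
    {"d": [-3.84,-7.08,0],"jaw": 0},
    {"d": [-3.84,-7.08,0],"jaw": 0},
    {"d": [-3.84,-7.08,0],"jaw": 0},
    {"d": [-3.84,-7.08,0],"jaw": 0},
    {"d": [-3.84,-7.08,0],"jaw": 0},
    {"d": [-3.84,-7.08,2],"jaw": 0},
    {"d": [-3.84,-7.08,4],"jaw": 0},
    {"d": [-3.84,-7.08,6],"jaw": 0},
    {"d": [-3.84,-7.08,7.6],"jaw": 0},
    {"d": [-3.84,-7.08,7.6],"jaw": 0}
  ]
}}

```text
time: 2.3
ee_pos: [0.5365, -0.1541, 0.0496]
eef_rot: [0.046, 0.999, 0.0, -0.005]
ft_force: [-0.4, 0.3, 0.1]
width: 0.0003
grip_force: 0.0
```

```bash
python3 -c "
from h import *
go(.5755-.0095*.9958,-.161+.0095*.0915,.052)"
```

```text
t 2.3 p [ 0.5365 -0.1541  0.0496] F [-0.4  0.3  0.1] xang 174.76 shift [-0.03   -0.0034 -0.0027]
```

Emit:
{"op": "jog_arm", "data": {
  "rows": [
    {"d": [-0.24,0,-0.08],"jaw": 0},
    {"d": [-0.48,0,-0.08],"jaw": 0},
    {"d": [-0.64,0,-0.08],"jaw": 0},
    {"d": [-0.74,0,-0.08],"jaw": 0},
    {"d": [-0.84,0,-0.08],"jaw": 0},
    {"d": [-0.94,0,-0.08],"jaw": 0},
    {"d": [-1.04,0,-0.08],"jaw": 0},
    {"d": [-1.14,0,-0.08],"jaw": 0}
  ]
}}

```text
time: 3.1
ee_pos: [0.5678, -0.1578, 0.0563]
eef_rot: [0.046, 0.999, 0.0, -0.001]
ft_force: [-6.4, 1.0, 3.4]
width: 0.0005
grip_force: 2.8
```

```bash
python3 -c "
from h import *
go(.5755-.0095*.9958,-.161+.0095*.0915,.052)"
```

```text
t 3.1 p [ 0.5678 -0.1578  0.0563] F [-6.4  1.   3.4] xang 174.72 shift [ 0.0016 -0.0024  0.0043]
```

Emit:
{"op": "jog_arm", "data": {
  "rows": [
    {"d": [-0.1,0,0],"jaw": 0},
    {"d": [-0.2,0,0],"jaw": 0}
  ]
}}

```text
time: 3.3
ee_pos: [0.5728, -0.1584, 0.0563]
eef_rot: [0.046, 0.999, 0.0, -0.001]
ft_force: [-5.5, 2.0, 3.3]
width: 0.0004
grip_force: 2.8
```

Emit:
{"op": "jog_arm", "data": {
  "rows": [
    {"d": [-0.1,0,0],"jaw": 0}
  ],
  "only": "pos|force"
}}

```text
ee_pos: [0.5751, -0.1586, 0.0563]
ft_force: [-10.2, 2.8, 8.2]
grip_force: 5.4
```

To row units: -0.0025 m is -0.1.

Emit:
{"op": "jog_arm", "data": {
  "rows": [
    {"d": [-0.1,0,0],"jaw": 0}
  ],
  "only": "pos|force"
}}

```text
ee_pos: [0.5763, -0.1587, 0.0562]
ft_force: [-19.5, 4.2, 14.2]
grip_force: 9.8
```

To row units: -0.001 m is -0.04.

Emit:
{"op": "jog_arm", "data": {
  "rows": [
    {"d": [-0.04,0,0],"jaw": 0}
  ],
  "only": "pos|force"
}}

```text
ee_pos: [0.5765, -0.1587, 0.0561]
ft_force: [-21.0, 5.0, 14.9]
grip_force: 10.4
```

Stop met at 21 N, so I'll let go quickly and look.

To row units: 0.08 m is 3.2, 0.05 m is 2.

Emit:
{"op": "jog_arm", "data": {
  "rows": [
    {"d": [0.8,0,0],"jaw": 0},
    {"d": [2,0,0],"jaw": 0},
    {"d": [3.2,0,0],"jaw": 0},
    {"d": [3.2,0,0],"jaw": 0},
    {"d": [3.2,0,0],"jaw": 0}
  ]
}}

```text
time: 4.1
ee_pos: [0.5002, -0.1514, 0.0568]
eef_rot: [0.046, 0.999, 0.0, 0.0]
ft_force: [0.5, -0.6, 0.7]
width: 0.0003
grip_force: 0.0
```

```bash
python3 -c "
from h import *
go(0,0,0)
shot('top','pics/p1.png',(310,460,170,310),4)"
```

```text
t 4.1 p [ 0.5002 -0.1514  0.0568] F [ 0.5 -0.6  0.7] xang 174.74 shift [0.512  0.1048 0.0565]
```

View pics/p1.png

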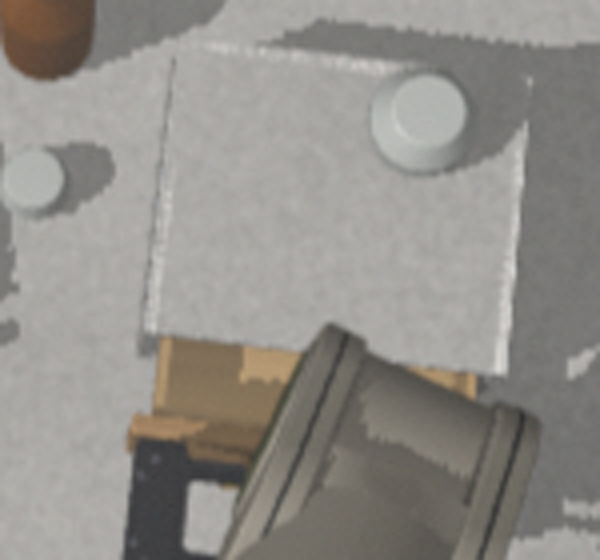

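p1 shows the drawer popped open: the carcass edge is at (155,333) and the back of the front at (133,415), about 45–50 mm apart. Next: up, over the gap, and a finger down.

To row units: -0.085 m is -3.4, -0.08 m is -3.2.

Emit:
{"op": "jog_arm", "data": {
  "rows": [
    {"d": [0,0,-1.6],"jaw": 0},
    {"d": [0,0,-3.2],"jaw": 0},
    {"d": [0,0,-3.4],"jaw": 0},
    {"d": [0,0,-3.4],"jaw": 0},
    {"d": [-1.6,0.12,-3.4],"jaw": 0},
    {"d": [-3,0.12,-3.4],"jaw": 0},
    {"d": [-3,0.12,-3.4],"jaw": 0},
    {"d": [-3,0.12,-3.4],"jaw": 0}
  ]
}}

```text
time: 4.95
ee_pos: [0.5746, -0.1556, 0.1395]
eef_rot: [0.046, 0.999, -0.001, -0.002]
ft_force: [-1.0, 0.5, 0.1]
width: 0.0001
grip_force: 0.0
```

```bash
python3 -c "
from h import *
go(.577,-.161,.08)"
```

```text
t 4.95 p [ 0.5746 -0.1556  0.1395] F [-1.   0.5  0.1] xang 174.75 shift [-0.0031 -0.0051  0.0595]
```

To row units: 0.058 m is 2.32, 0.03 m is 1.2.

Emit:
{"op": "jog_arm", "data": {
  "rows": [
    {"d": [-0.08,-0.2,0],"jaw": 0},
    {"d": [-0.08,-0.2,1.2],"jaw": 0},
    {"d": [-0.08,-0.2,2.32],"jaw": 0},
    {"d": [-0.08,-0.2,2.32],"jaw": 0},
    {"d": [-0.08,-0.2,2.32],"jaw": 0}
  ]
}}

```text
time: 5.45
ee_pos: [0.576, -0.1611, 0.084]
eef_rot: [0.046, 0.999, 0.0, -0.0]
ft_force: [0.3, 0.4, 0.7]
width: 0.0002
grip_force: 0.0
```

```bash
python3 -c "
from h import *
go(.577,-.161,.08)"
```

```text
t 5.45 p [ 0.576  -0.1611  0.084 ] F [0.3 0.4 0.7] xang 174.7 shift [-0.001   0.0002  0.004 ]
```

To row units: 0.073 m is 2.92, 0.068 m is 2.72.

Emit:
{"op": "jog_arm", "data": {
  "rows": [
    {"d": [0.24,0,0],"jaw": 0},
    {"d": [0.48,0,0],"jaw": 0},
    {"d": [0.64,0,0],"jaw": 0},
    {"d": [0.84,0,0],"jaw": 0},
    {"d": [1.08,0,0],"jaw": 0},
    {"d": [1.36,0,0],"jaw": 0},
    {"d": [1.64,0,0],"jaw": 0},
    {"d": [1.92,0,0],"jaw": 0},
    {"d": [2.2,0,0],"jaw": 0},
    {"d": [2.48,0,0],"jaw": 0},
    {"d": [2.72,0,0],"jaw": 0},
    {"d": [2.92,0,0],"jaw": 0}
  ]
}}

```text
time: 6.65
ee_pos: [0.503, -0.1537, 0.0834]
eef_rot: [0.046, 0.999, 0.0, -0.0]
ft_force: [2.3, 0.7, 0.9]
width: 0.0004
grip_force: 1.0
```

```bash
python3 -c "
from h import *
go(.577,-.161,.08)"
```

```text
t 6.65 p [ 0.503  -0.1537  0.0834] F [2.3 0.7 0.9] xang 174.74 shift [-0.0743 -0.0005  0.0033]
```

The drawer is drawn to about 94 mm with a light force. Back off, up, and over to the house.

To row units: 0.52 m is 20.8, -0.1 m is -4, 0.83 rad is 16.6.

Emit:
{"op": "jog_arm", "data": {
  "rows": [
    {"d": [-0.48,0,0],"jaw": 0},
    {"d": [-0.48,0,-1.2],"jaw": 0},
    {"d": [-0.48,0,-3.2],"jaw": 0},
    {"d": [-0.48,0,-4],"jaw": 0},
    {"d": [3.6,20.8,-4],"yaw": 16.6,"jaw": 0.07},
    {"d": [3.6,20.8,-4],"yaw": 16.6,"jaw": 0.07},
    {"d": [3.6,20.8,-4],"yaw": 16.6,"jaw": 0.07},
    {"d": [3.6,20.8,-4],"yaw": 16.6,"jaw": 0.07},
    {"d": [3.6,20.8,-4],"yaw": 16.6,"jaw": 0.07},
    {"d": [3.6,20.8,-4],"yaw": 16.6,"jaw": 0.07},
    {"d": [3.6,20.8,-4],"yaw": 16.6,"jaw": 0.07},
    {"d": [3.6,20.8,-4],"yaw": 16.6,"jaw": 0.07}
  ]
}}

```text
time: 7.85
ee_pos: [0.4796, 0.1972, 0.1832]
eef_rot: [0.446, 0.895, -0.001, -0.0]
ft_force: [0.4, 0.3, 0.9]
width: 0.0566
grip_force: 0.0
```

```bash
python3 -c "
from h import *
go(.455,.373,.12)"
```

```text
t 7.85 p [0.4796 0.1972 0.1832] F [0.4 0.3 0.9] xang 126.99 shift [0.1552 0.0862 0.0631]
```

Emit:
{"op": "jog_arm", "data": {
  "rows": [
    {"d": [6.2,3.44,0],"yaw": -0.14,"jaw": 0.07},
    {"d": [6.2,3.44,0],"yaw": -0.14,"jaw": 0.07},
    {"d": [6.2,3.44,0],"yaw": -0.14,"jaw": 0.07},
    {"d": [6.2,3.44,0],"yaw": -0.14,"jaw": 0.07},
    {"d": [6.2,3.44,2],"yaw": -0.14,"jaw": 0.07},
    {"d": [6.2,3.44,3.2],"yaw": -0.14,"jaw": 0.07},
    {"d": [6.2,3.44,3.2],"yaw": -0.14,"jaw": 0.07},
    {"d": [6.2,3.44,3.2],"yaw": -0.14,"jaw": 0.07}
  ]
}}

```text
time: 8.65
ee_pos: [0.4556, 0.371, 0.1039]
eef_rot: [0.442, 0.897, -0.001, -0.0]
ft_force: [0.0, -1.0, 0.7]
width: 0.0699
grip_force: 0.0
```

```bash
python3 -c "
from h import *
go(.455,.373,.029)
shot('side','pics/p2.png',(130,270,150,250),5)"
```

```text
t 8.65 p [0.4556 0.371  0.1039] F [ 0.  -1.   0.7] xang 127.56 shift [0.002  0.0009 0.0749]
```

View pics/p2.png

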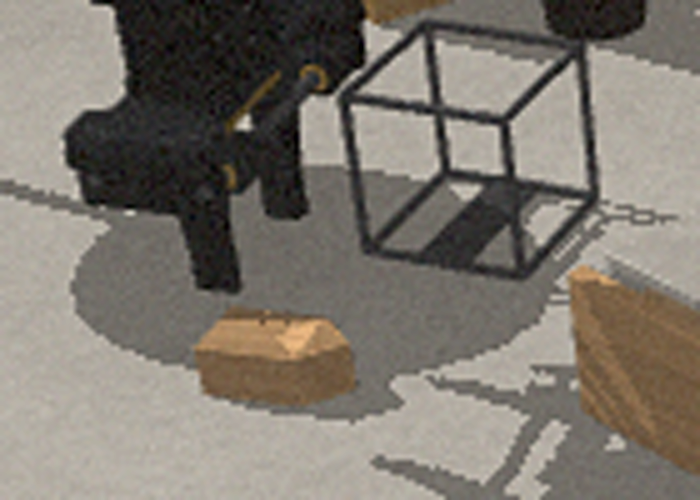

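p2 shows the open fingers straddling above the house. The wire cube's near top corner is at (345,97) and its bottom corner at (368,247). I'll check that clearance numerically before descending.

```bash
python3 -c "
from h import *
a=np.array([.794,.607]);b=np.array([.607,-.794])
for q,z in [((345,97),.106),((368,247),0),((520,272),0),((505,120),.106)]:
    p=at('side',130+q[0]/5-.4,150+q[1]/5-.4,z)[:2];d=p-[.455,.373];print(p.round(4),'along y',(d@a).round(4),'along x',(d@b).round(4))
p=at('top',118,272,0)[:2]-[.455,.373];print(p@a,p@b)
"
```

```text
[0.5581 0.4524] along y 0.1301 along x -0.0005
[0.5652 0.4673] along y 0.1447 along x -0.008
[0.6178 0.3846] along y 0.1363 along x 0.0896
[0.6115 0.3701] along y 0.1225 along x 0.0973
0.14313170228900501 -0.0057816553146072345
```

Emit:
{"op": "jog_arm", "data": {
  "rows": [
    {"d": [0.08,0.04,1.4],"jaw": 0.07},
    {"d": [0.08,0.04,2.4],"jaw": 0.07},
    {"d": [0.08,0.04,2.96],"jaw": 0.07},
    {"d": [0.08,0.04,2.96],"jaw": 0.07},
    {"d": [0.08,0.04,2.96],"jaw": 0.07},
    {"d": [0.08,0.04,2.96],"jaw": 0.03},
    {"d": [0.08,0.04,2.96],"jaw": 0.03},
    {"d": [0.08,0.04,2.96],"jaw": 0.03},
    {"d": [0.08,0.04,2.96],"jaw": 0.03},
    {"d": [0.08,0.04,2.96],"jaw": 0.03},
    {"d": [0.08,0.04,2.96],"jaw": 0.03}
  ],
  "grip_force": 25
}}

```text
time: 9.8
ee_pos: [0.4553, 0.3739, 0.0299]
eef_rot: [0.442, 0.897, 0.0, 0.0]
ft_force: [-1.1, -0.9, 4.6]
width: 0.0445
grip_force: 25.0
```

Gripped at 44.5 mm. Lift and carry over the drawer, turning to the unit's axes.

Emit:
{"op": "jog_arm", "data": {
  "rows": [
    {"d": [0,0,-1.2],"jaw": 0.03},
    {"d": [0,0,-2.8],"jaw": 0.03},
    {"d": [0,0,-4.4],"jaw": 0.03},
    {"d": [0,0,-5.6],"jaw": 0.03},
    {"d": [0,0,-5.6],"jaw": 0.03}
  ]
}}

```text
time: 10.3
ee_pos: [0.4569, 0.3751, 0.1741]
eef_rot: [0.442, 0.897, 0.003, 0.001]
ft_force: [0.2, -0.0, -1.3]
width: 0.0446
grip_force: 25.0
```

Emit:
{"op": "jog_arm", "data": {
  "rows": [
    {"d": [-18.92,-10.28,0],"yaw": -16.4,"jaw": 0.03},
    {"d": [-18.92,-10.28,0],"yaw": -16.4,"jaw": 0.03},
    {"d": [-18.92,-10.28,0],"yaw": -16.4,"jaw": 0.03},
    {"d": [-18.92,-10.28,0],"yaw": -16.4,"jaw": 0.03},
    {"d": [-18.92,-10.28,0],"yaw": -16.4,"jaw": 0.03},
    {"d": [-18.92,-10.28,0],"yaw": -16.4,"jaw": 0.03},
    {"d": [-18.92,-10.28,0],"yaw": -16.4,"jaw": 0.03},
    {"d": [-18.92,-10.28,0],"yaw": -16.4,"jaw": 0.03},
    {"d": [-18.92,-10.28,0],"yaw": -16.4,"jaw": 0.03},
    {"d": [-18.92,-10.28,0],"yaw": -16.4,"jaw": 0.03},
    {"d": [-18.92,-10.28,0],"yaw": -16.4,"jaw": 0.03},
    {"d": [-18.92,-10.28,0],"yaw": -16.4,"jaw": 0.03}
  ]
}}

```text
time: 11.5
ee_pos: [0.5387, -0.1656, 0.169]
eef_rot: [0.052, 0.999, -0.002, -0.0]
ft_force: [-0.7, 0.2, -0.2]
width: 0.0452
grip_force: 25.0
```

```bash
python3 -c "
from h import *
go(.5393,-.1578,.052)
shot('side','pics/p3.png',(250,450,150,350),3)"
```

```text
t 11.5 p [ 0.5387 -0.1656  0.169 ] F [-0.7  0.2 -0.2] xang 174.04 shift [0.0002 0.0082 0.117 ]
```

View pics/p3.png

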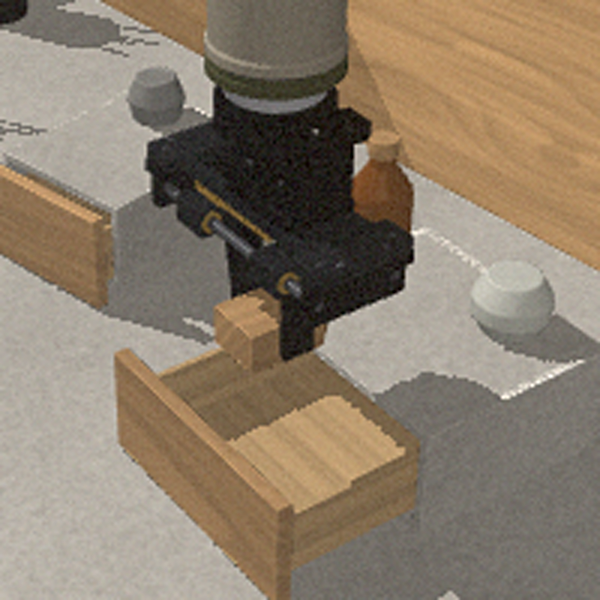

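p3 shows the house held above the open drawer. The front's top outer edge runs (118,352)–(277,517), which I'll use to check where the drawer is.

```bash
python3 -c "
from h import *
for q in[(118,354),(277,517)]:print(at('side',250+q[0]/3-.33,150+q[1]/3-.33,.09).round(4))
go(.5393,-.1578,.052)
"
```

```text
[ 0.4896 -0.0574  0.09  ]
[ 0.4645 -0.2555  0.09  ]
t 11.55 p [ 0.539  -0.1619  0.1687] F [-0.3  0.8 -1.5] xang 174.21 shift [-0.      0.0043  0.1166]
```

To row units: 0.03 m is 1.2, 0.114 m is 4.56, -0.01 rad is -0.2.

Emit:
{"op": "jog_arm", "data": {
  "rows": [
    {"d": [0.04,0.12,1.2],"yaw": -0.2,"jaw": 0.03},
    {"d": [0.04,0.12,2.4],"yaw": -0.2,"jaw": 0.03},
    {"d": [0.04,0.12,3.6],"yaw": -0.2,"jaw": 0.03},
    {"d": [0.04,0.12,4.2],"yaw": -0.2,"jaw": 0.03},
    {"d": [0.04,0.12,4.48],"yaw": -0.2,"jaw": 0.03},
    {"d": [0.04,0.12,4.56],"yaw": -0.2,"jaw": 0.03},
    {"d": [0.04,0.12,4.56],"yaw": -0.2,"jaw": 0.03},
    {"d": [0.04,0.12,4.56],"yaw": -0.2,"jaw": 0.03}
  ]
}}

```text
time: 12.35
ee_pos: [0.5401, -0.1548, 0.0567]
eef_rot: [0.042, 0.999, 0.0, 0.001]
ft_force: [-0.2, 0.0, -0.8]
width: 0.045
grip_force: 25.0
```

```bash
python3 -c "
from h import *
go(.5393,-.1578,.051)"
```

```text
t 12.35 p [ 0.5401 -0.1548  0.0567] F [-0.2  0.  -0.8] xang 175.14 shift [ 0.0005 -0.0031  0.0056]
```

To row units: 0.005 m is 0.2, 0.004 m is 0.16.

Emit:
{"op": "jog_arm", "data": {
  "rows": [
    {"d": [0,0,0.08],"jaw": 0.03},
    {"d": [0,0,0.16],"jaw": 0.03},
    {"d": [0,0,0.2],"jaw": 0.03},
    {"d": [0,0,0.2],"jaw": 0.03}
  ]
}}

```text
time: 12.75
ee_pos: [0.5398, -0.1547, 0.0509]
eef_rot: [0.042, 0.999, 0.0, 0.0]
ft_force: [0.6, 0.9, 2.8]
width: 0.0443
grip_force: 25.0
```

```bash
python3 -c "
from h import *
go(.5393,-.1578,.051)"
```

```text
t 12.75 p [ 0.5398 -0.1547  0.0509] F [0.6 0.9 2.8] xang 175.15 shift [ 0.0002 -0.0032 -0.0001]
```

Touching the floor at the expected height (+2.8 N). Open, then lift straight up.

To row units: 0.12 m is 4.8, 0.1 m is 4.

Emit:
{"op": "jog_arm", "data": {
  "rows": [
    {"jaw": 0.065},
    {"jaw": 0.065},
    {"jaw": 0.065},
    {"jaw": 0.065},
    {"d": [0,0,-0.8],"jaw": 0.065},
    {"d": [0,0,-2],"jaw": 0.065},
    {"d": [0,0,-3.6],"jaw": 0.065},
    {"d": [0,0,-3.6],"jaw": 0.065},
    {"d": [2,0,-3.6],"jaw": 0},
    {"d": [4,0,-3.6],"jaw": 0},
    {"d": [4.8,0,-3.6],"jaw": 0},
    {"d": [4.8,0,-3.6],"jaw": 0}
  ]
}}

```text
time: 13.95
ee_pos: [0.4172, -0.1442, 0.14]
eef_rot: [0.043, 0.999, 0.001, -0.0]
ft_force: [0.5, -0.2, 0.2]
width: 0.0406
grip_force: 0.0
```

```bash
python3 -c "
from h import *
go(.4815-.035,-.1495,.052)
shot('side','pics/p4.png',(250,450,150,350),3)"
```

```text
t 13.95 p [ 0.4172 -0.1442  0.14  ] F [ 0.5 -0.2  0.2] xang 175.1 shift [-0.0297 -0.003   0.0879]
```

View pics/p4.png

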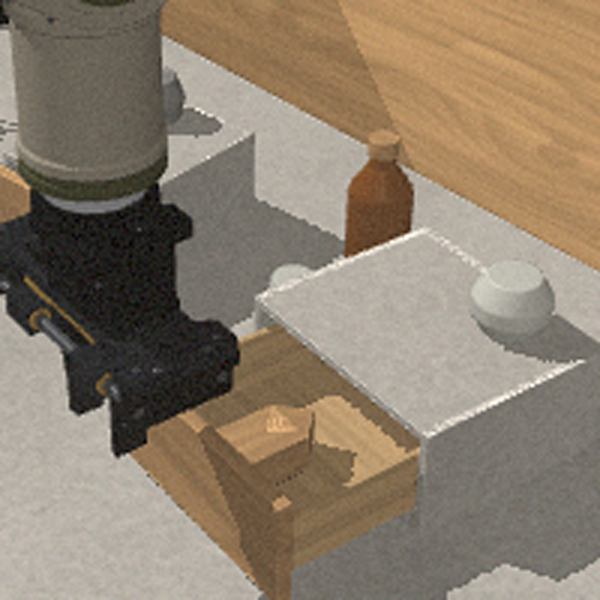

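p4 shows the house lying flat inside at about (270,440). Go down in front of the drawer front with the fingers closed.

To row units: -0.005 m is -0.2, 0.084 m is 3.36, 0.006 rad is 0.12.

Emit:
{"op": "jog_arm", "data": {
  "rows": [
    {"d": [-0.4,-0.2,1.2],"yaw": 0.12,"jaw": 0},
    {"d": [-0.4,-0.2,2.4],"yaw": 0.12,"jaw": 0},
    {"d": [-0.4,-0.2,3.36],"yaw": 0.12,"jaw": 0},
    {"d": [-0.4,-0.2,3.36],"yaw": 0.12,"jaw": 0},
    {"d": [-0.4,-0.2,3.36],"yaw": 0.12,"jaw": 0}
  ],
  "grip_force": 10
}}

```text
time: 14.5
ee_pos: [0.4298, -0.1508, 0.0568]
eef_rot: [0.045, 0.999, -0.001, -0.0]
ft_force: [-0.1, -0.2, 0.2]
width: 0.002
grip_force: 0.0
```

```bash
python3 -c "
from h import *
go(.4815-.0095,-.152,.054)"
```

```text
t 14.5 p [ 0.4298 -0.1508  0.0568] F [-0.1 -0.2  0.2] xang 174.8 shift [-0.0422  0.0026  0.0027]
```

To row units: -0.085 m is -3.4, -0.079 m is -3.16.

Emit:
{"op": "jog_arm", "data": {
  "rows": [
    {"d": [-0.6,0,0],"jaw": 0},
    {"d": [-1.12,0,0],"jaw": 0},
    {"d": [-1.36,0,0],"jaw": 0},
    {"d": [-1.52,0,0],"jaw": 0},
    {"d": [-1.72,0,0],"jaw": 0},
    {"d": [-1.96,0,0],"jaw": 0},
    {"d": [-2.2,0,0],"jaw": 0},
    {"d": [-2.44,0,0],"jaw": 0},
    {"d": [-2.68,0,0],"jaw": 0},
    {"d": [-2.92,0,0],"jaw": 0},
    {"d": [-3.16,0,0],"jaw": 0},
    {"d": [-3.4,0,0],"jaw": 0}
  ]
}}

```text
time: 15.7
ee_pos: [0.5143, -0.1582, 0.0564]
eef_rot: [0.045, 0.999, -0.0, -0.0]
ft_force: [-1.9, -1.0, 0.4]
width: 0.0003
grip_force: 1.1
```

Emit:
{"op": "jog_arm", "data": {
  "rows": [
    {"d": [-0.2,0,0],"jaw": 0},
    {"d": [-0.4,0,0],"jaw": 0},
    {"d": [-0.6,0,0],"jaw": 0},
    {"d": [-0.76,0,0],"jaw": 0},
    {"d": [-0.9,0,0],"jaw": 0},
    {"d": [-1.04,0,0],"jaw": 0},
    {"d": [-1.18,0,0],"jaw": 0},
    {"d": [-1.32,0,0],"jaw": 0},
    {"d": [-1.44,0,0],"jaw": 0},
    {"d": [-1.56,0,0],"jaw": 0},
    {"d": [-1.66,0,0],"jaw": 0},
    {"d": [-1.76,0,0],"jaw": 0}
  ]
}}

```text
time: 16.9
ee_pos: [0.5572, -0.1622, 0.0564]
eef_rot: [0.046, 0.999, 0.0, -0.001]
ft_force: [-6.7, -0.6, 4.1]
width: 0.0004
grip_force: 3.7
```

To row units: -0.015 m is -0.6, -0.0125 m is -0.5.

Emit:
{"op": "jog_arm", "data": {
  "rows": [
    {"d": [-0.1,0,0],"jaw": 0},
    {"d": [-0.2,0,0],"jaw": 0},
    {"d": [-0.3,0,0],"jaw": 0},
    {"d": [-0.4,0,0],"jaw": 0},
    {"d": [-0.5,0,0],"jaw": 0},
    {"d": [-0.6,0,0],"jaw": 0}
  ],
  "only": "pos|force"
}}

```text
ee_pos: [0.5723, -0.1637, 0.0564]
ft_force: [-5.6, -1.9, 2.1]
grip_force: 2.9
```

Emit:
{"op": "jog_arm", "data": {
  "rows": [
    {"d": [-0.1,0,0],"jaw": 0}
  ],
  "only": "pos|force"
}}

```text
ee_pos: [0.5746, -0.164, 0.0564]
ft_force: [-11.9, -0.4, 7.0]
grip_force: 5.5
```

To row units: -0.0025 m is -0.1.

Emit:
{"op": "jog_arm", "data": {
  "rows": [
    {"d": [-0.1,0,0],"jaw": 0}
  ],
  "only": "pos|force"
}}

```text
ee_pos: [0.5758, -0.164, 0.0564]
ft_force: [-20.9, 2.4, 15.9]
grip_force: 10.2
```

Emit:
{"op": "jog_arm", "data": {
  "rows": [
    {"d": [-0.02,0,0],"jaw": 0},
    {"d": [0.2,0,0],"jaw": 0},
    {"d": [0.8,0,0],"jaw": 0},
    {"d": [2,0,0],"jaw": 0},
    {"d": [3.6,0,0],"jaw": 0},
    {"d": [4,0,-1.6],"jaw": 0},
    {"d": [4,0,-3.6],"jaw": 0},
    {"d": [4,2,-4.8],"jaw": 0},
    {"d": [4,4,-6],"jaw": 0},
    {"d": [4,6,-6],"jaw": 0},
    {"d": [4,8,-6],"jaw": 0},
    {"d": [4,8,-6],"jaw": 0}
  ]
}}

```text
time: 18.9
ee_pos: [0.4968, 0.0509, 0.2073]
eef_rot: [0.042, 0.999, 0.001, 0.001]
ft_force: [0.2, -0.7, -0.7]
width: 0.0005
grip_force: 0.0
```

Emit:
{"op": "jog_arm", "data": {
  "rows": [
    {"d": [0,2,0],"jaw": 0},
    {"d": [0,4,0],"jaw": 0},
    {"d": [0,6,0],"jaw": 0},
    {"d": [0,6,0],"jaw": 0},
    {"d": [0,6,0],"jaw": 0},
    {"d": [0,6,0],"jaw": 0}
  ]
}}

```text
time: 19.5
ee_pos: [0.5102, 0.1926, 0.2066]
eef_rot: [0.046, 0.999, -0.0, 0.0]
ft_force: [0.3, 0.0, 0.3]
width: 0.0005
grip_force: 0.0
```

```bash
python3 -c "
from h import *
shot('top','pics/p5.png',(170,450,170,350),2.8)"
```

```text
(no output)
```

View pics/p5.png

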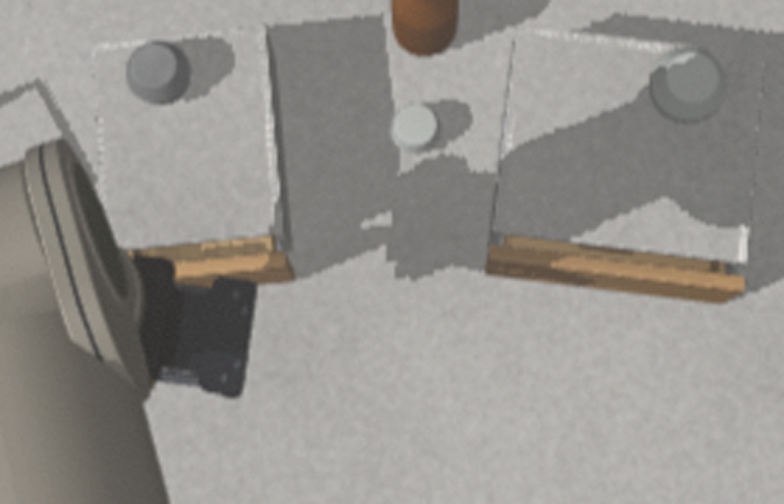

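p5 shows the wide front shut at its original place (top edge (488,262)–(745,290)), still held about 2 s after release. The narrow drawer is shut and the pots and stone haven't moved.

```bash
python3 -c "
from bench import r
print(r.close_job())"
```

```text
the job is handed in; nothing more can be done
None
```

The house is in the wide unit's drawer, which was still latched shut about 2 s after I let go; the job is handed in at about 20 s of robot time, with no verdict shown.

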